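# Power up the bench dust extraction in order

### The arm

A 6-joint arm with a two-finger parallel gripper is mounted at the origin on a cart in front of the work surface, level with it; the furniture and walls round the work are solid. World frame = base frame: x ahead of the robot, y to its left, z up, the work surface at z = 0. Lengths are in m, angles in rad, forces in N, time in s.
With the tool pointing down it reaches from about 0.25 to 0.725 m from the base axis. Payload 9.7 kg.
Tool frame: the origin (TCP) lies at the centre of the arm's flange, where the gripper is bolted on; the fingertips stand 173 mm ahead of it and the grasp point (between the pads) lies 155 mm ahead of it (manip.grip_depth is the distance from the TCP to the grasp point, in m); z points along the fingers, y is the line along which they close (so a half turn about z gives the same grasp; the last joint's range is limited). The gripper opens to 85 mm and grips with 20 to 120 N. Pads are 22 mm wide; open, the fingers measure 114 mm over their backs; the gripper's body (76 mm by 85 mm) begins 54 mm behind the grasp point. The pads swing forward as they close: fully open they stand 13 mm farther back than shut.
Start: joints at [1.101, 0.087, 0.176, 1.66, 0, 1.571], TCP at [0.249, 0.49, 0.405] pointing down, gripper open.
Joint ranges: [-3.13, 3.13], [-0.85, 1.81], [-1.15, 1.24], [-2.2, 2.28], [-1.44, 1.52], [-3.14, 3.14]. Speed limits (rad/s): [2.22, 2.22, 2.57, 3.14, 3.14, 3.14].

### API

Orientations are given as a unit quaternion [w, x, y, z].
In Python, from bench import manip gives the robot as it stands. The module is installed in compiled form; this text tells all that it offers.
- The arm moves only by the shell command python3 -m handwheel 'ROWS' [OPENING]. ROWS is JSON, a list of rows, each a list of 4 numbers: the shift along the tool's x, y, z in mm, then the turn about the tool's z in rad. In form: [[x, y, z, spin], ...]. A call has 1 to 20 rows; each row is the pose to reach, as a shift and turn from the pose commanded when the call began, along the tool's axes at that moment; what a row does not reach only later rows make up. A row lasts 1/12 s, in which the tool goes at most 41.7 mm and 7.16 degrees, less where a joint would pass 70% of its speed; a pose out of reach is approached as far as the arm can. A call with a gripper value outside its range is refused whole. OPENING is the closure, from 0 (fully open) to 1 (shut), set as the call begins (- or left out, the last holds). The fingers move at their own pace and stop on an object; the grip force is fixed at half the most. Time passes only in rows, so rows that repeat a pose let the fingers close. It gives the time, the measured TCP pose, the force, the opening and the grip force at its end, in the units of the state.
- manip.read_state(): the state, without advancing time (a new reading comes with each control period).
- manip.camera(name): name is "side" or "top" or "wrist"; returns a dict with "img" (400x640x3 uint8, red, green, blue), "K" (3x3 intrinsics, pixels), "distortion" ([k1, k2, p1, p2, k3] as OpenCV has them; the pictures are not rectified), "world_to_cam" (4x4, takes a point from world to camera coordinates). Camera axes: x right, y up, looking along -z (the intrinsics and any distortion apply to the point x, -y, -z); pixel columns grow to the right and rows downward; lengths in m; the calibration is good to about 2 mm. A picture is of the moment at which its call begins. There is no depth.
- manip.job_done(): hands the job in; it is judged then, once.
The state is a dict: "t": time; "joints": joint angles; "joint_velocities": joint speeds; "tau": joint torques, N m; "ee_pos": TCP position; "eef_rot": TCP orientation; "ft_force": force on the tool from outside, world axes, zero at the start; "torque": the same for the moment, N m; "width": finger opening in m; "finger_force": force on a finger pad.
Only numpy, scipy, OpenCV 4.12 (cv2) and the standard library are available. Lean on these libraries where they do the work, as an engineer would, in place of code of your own. Each camera call takes 0.05 s, during which the arm holds its last target. There are 200 camera calls.

### The job

Start up the bench's dust extraction in this order: first switch on the grey mains box by pushing the green-marked end of its black rocker all the way down, then press the yellow button (opens the gate) fully in, and last press the green button (starts the fan) fully in. Only press with the fingertips: do not lift the loose switch boxes or shove them about, do not press the red button, and leave the other things on the bench where they are.

Things in the scene. Friction and masses are not known exactly. Their poses are not given: they have to be found in the camera images.
- mains_box: grey mains box screwed to the bench, 80x120 mm (x, y), top face 42 mm above the bench (a 92x44 mm black bezel on it adds 2 mm); origin at the centre of its underside, z up. On it sits a black rocker, 78 mm long (along the box's y) and 34 mm wide, a shallow V seen from the side, hinged about the box's x axis at 58 mm above the bench over the box's centre
- rocker (a joint): angle of the rocker: 0 = off (its green-marked end, towards the box's -y, stands up about 13 mm above the hinge; its white-marked end is down), 0.40 rad = fully on (green-marked end down, about 2 mm below the hinge). It is held by friction (2 to 4 N pressed near its end) and stays where it is left; pushing the green-marked end straight down turns it on
- rocker_on_end (a point): point on the rocker's upper surface on the green mark, 30 mm from the hinge line towards the green-marked end; the place to press. From off to fully on it goes down 12 mm
- tool_box: red tool box with its lid ajar behind the work (fixed, not part of the job); origin at the centre of its underside, 308 mm long along y; the lid's front edge juts out 70 mm towards the robot from the origin, 165 to 195 mm above the bench: keep the gripper's body clear of it
- yellow_unit: loose wireless switch standing on the bench (nothing holds it down, 0.5 kg): grey box 72x72 mm, top face 32 mm above the bench, with one round yellow push button in its middle inside a low black collar 4 mm high and 44 mm across; origin at the centre of its underside, z up
- yellow_button (a joint): travel of the yellow button: 0 = out (cap 14 mm above the box's top), 0.008 m = fully in (cap 6 mm above the box's top, 2 mm above the collar). Friction of about 4 N, no spring: it stays where it is left
- yellow_top (a point): centre of the top of the yellow button's cap (cap 34 mm across), moves with it; 46 mm above the bench when out
- green_unit: loose wireless switch standing on the bench (nothing holds it down, 0.5 kg): grey box 72x72 mm, top face 32 mm above the bench, with one round green push button in its middle inside a low black collar 4 mm high and 44 mm across; origin at the centre of its underside, z up
- green_button (a joint): travel of the green button: 0 = out (cap 14 mm above the box's top), 0.008 m = fully in (cap 6 mm above the box's top, 2 mm above the collar). Friction of about 4 N, no spring: it stays where it is left
- green_top (a point): centre of the top of the green button's cap (cap 34 mm across), moves with it; 46 mm above the bench when out
- red_unit: loose wireless switch standing on the bench (nothing holds it down, 0.5 kg): grey box 72x72 mm, top face 32 mm above the bench, with one round red push button in its middle inside a low black collar 4 mm high and 44 mm across; origin at the centre of its underside, z up
- red_button (a joint): travel of the red button: 0 = out (cap 14 mm above the box's top), 0.008 m = fully in (cap 6 mm above the box's top, 2 mm above the collar). Friction of about 4 N, no spring: it stays where it is left
- red_top (a point): centre of the top of the red button's cap (cap 34 mm across), moves with it; 46 mm above the bench when out
- tape_measure: yellow tape measure with black sides, 38x89x62 mm, standing on the bench; origin at the centre of its underside; a bystander, to be left alone
- jar_nuts: clear screw-top jar of nuts with a dark blue lid, 68 mm across, 95 mm tall; origin at the centre of its underside; a bystander, to be left alone
- electrical_tape: roll of black tape lying flat, 58 mm across, 19 mm high; origin at the centre of its underside; a bystander, to be left alone

How it is judged:
By the outcome, as a careful person would: the job done as asked, in the order asked, and still so for the second after the job is handed in, with the robot touching nothing.
It also fails if it takes over 56 s, if anything falls off the work surface, if the arm or the gripper's body presses on something with over 40 N, if the wrist force passes 120 N, or if a joint passes its speed limit or range.

## Working session

There is one attempt and no reset: what is moved stays moved. The work goes in short steps, Python scripts to look and compute and a shell command to move; the robot and the scene stay as the last step left them, time stands still between calls to the robot, and variables do not carry over. Pictures are saved under pics/ and viewed, at most 10 in all, crops included, and the job is handed in when it is done.

```bash
mkdir -p pics; cat > h.py <<'E'
import numpy as np, cv2
from bench import manip
def ray(c,uv):
    K=np.array(c["K"],float);d=np.array(c["distortion"],float)
    n=cv2.undistortPoints(np.array([[uv]],float),K,d)[0,0]
    T=np.array(c["world_to_cam"]);R=T[:3,:3];t=T[:3,3]
    return -R.T@t, R.T@np.array([n[0],-n[1],-1.])
def at_z(c,uv,z):
    o,d=ray(c,uv); return o+d*(z-o[2])/d[2]
def proj(c,p):
    T=np.array(c["world_to_cam"]);q=T[:3,:3]@np.array(p)+T[:3,3]
    q=np.array([q[0],-q[1],-q[2]])
    return cv2.projectPoints(q.reshape(1,1,3),np.zeros(3),np.zeros(3),np.array(c["K"],float),np.array(c["distortion"],float))[0].ravel()
E
python3 - <<'E'
from h import *
import pickle
cs={n:manip.camera(n) for n in("top","side")}
pickle.dump(cs,open("c.pkl","wb"))
for n,c in cs.items(): cv2.imwrite(f"pics/{n}0.png",c["img"][:,:,::-1]); print(n,np.round(ray(c,(320,200)),3))
s=manip.read_state();print({k:s[k] for k in("t","ee_pos","eef_rot","width","ft_force")})
E
```

```text
top [[ 0.351 -0.129  1.288]
 [ 0.157 -0.006 -0.988]]
side [[ 0.213 -1.037  0.51 ]
 [ 0.291  0.874 -0.39 ]]
{'t': 0.1, 'ee_pos': array([0.24898517, 0.49042124, 0.40403955]), 'eef_rot': array([-1.33233559e-04,  2.32742650e-01,  9.72538173e-01, -5.86357893e-04]), 'width': 0.08549433259962508, 'ft_force': array([ 0.62860216,  0.08060468, -0.25168815])}
```

View pics/top0.png

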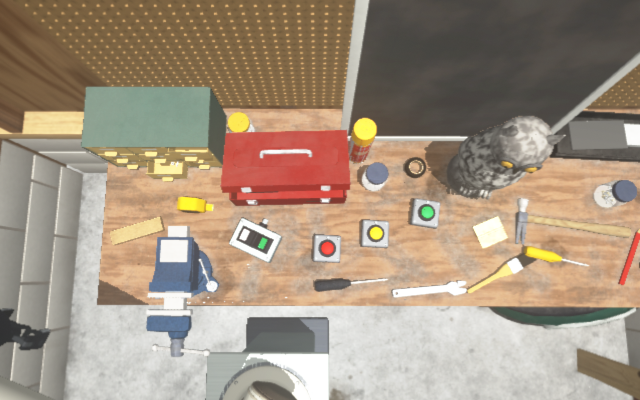

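View pics/side0.png

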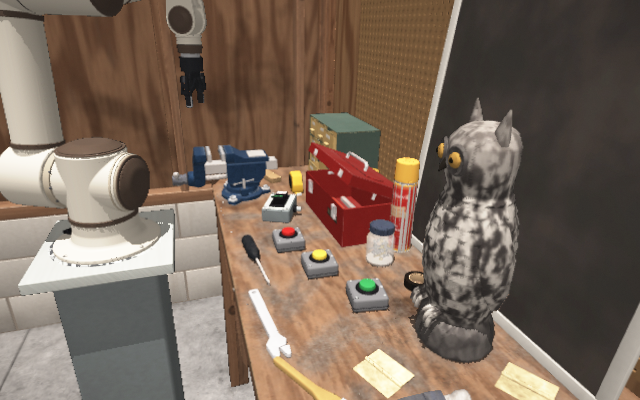

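The top picture shows the mains box at about (256,240), with its green mark near (263,243). The red button is at (326,248), yellow at (375,233) and green at (427,212). The red tool box is behind them, and its front edge is near row 200. The side picture shows the buttons at (288,232), (319,256) and (368,286).

```bash
python3 - <<'E'
from h import *
import pickle
cs=pickle.load(open("c.pkl","rb"))
def blob(n,uv,hr,rad):
    im=cs[n]["img"];h=cv2.cvtColor(im,cv2.COLOR_RGB2HSV)
    m=(h[...,1]>110)&(h[...,2]>50)&(h[...,0]>=hr[0])&(h[...,0]<=hr[1])
    v,u=np.nonzero(m);k=np.hypot(u-uv[0],v-uv[1])<rad
    return (u[k].mean(),v[k].mean()),k.sum()
for nm,t,s,hr,z,rad in[("mark",(263,243),(288,206),(45,85),.068,12),("yel",(375,233),(319,256),(20,35),.046,14),("grn",(427,212),(368,286),(45,85),.046,14),("red",(326,248),(288,232),(0,8),.046,14)]:
    r=[]
    for n,uv in(("top",t),("side",s)):
        b,k=blob(n,uv,hr,rad); 
        print(nm,n,np.round(b,1),k,np.round(at_z(cs[n],b,z),4)); r.append(ray(cs[n],b))
    (o1,d1),(o2,d2)=r
    ab=np.linalg.lstsq(np.c_[d1,-d2],o2-o1,rcond=None)[0]
    print("  tri",np.round((o1+ab[0]*d1+o2+ab[1]*d2)/2,4))
a=cs["top"]["img"][200:290,220:320]
b=cs["side"]["img"][180:240,250:320]
cv2.imwrite("pics/z.png",np.vstack([cv2.resize(a,(600,0) if 0 else (500,450-100),interpolation=2),cv2.resize(b,(500,240),interpolation=2)])[:,:,::-1])
# lid front edge bottom row at z ~.18
for uv in((225,187),(349,189),(232,203),(345,203)): print(uv,np.round(at_z(cs["top"],uv,.18),3))
print([np.round(at_z(cs["top"],uv,.044),3) for uv in((240,220),(280,234),(268,261),(231,242))])
s=manip.read_state()
from scipy.spatial.transform import Rotation as R
q=s["eef_rot"];print(R.from_quat([q[1],q[2],q[3],q[0]]).as_matrix().round(3),R.from_quat([q[1],q[2],q[3],q[0]]).as_euler("zyx",degrees=True))
E
```

```text
mark top [262.2 242.8] 59 [0.4335 0.0133 0.068 ]
mark side [nan nan] 0 [nan nan nan]
 ** On entry to DLASCL parameter number  4 had an illegal value
 ** On entry to DLASCL parameter number  4 had an illegal value
 ** On entry to DLASCL parameter number  4 had an illegal value
 ** On entry to DLASCL parameter number  4 had an illegal value
 ** On entry to DLASCL parameter number  5 had an illegal value
 ** On entry to DLASCL parameter number  4 had an illegal value<stdin>:8: RuntimeWarning: Mean of empty slice.
  ret = ret.dtype.type(ret / rcount)
Traceback (most recent call last):
numpy.linalg.LinAlgError: SVD did not converge in Linear Least Squares
```

```bash
python3 - <<'E'
from h import *
import pickle
cs=pickle.load(open("c.pkl","rb"))
def blob(n,uv,hr,rad):
    im=cs[n]["img"];h=cv2.cvtColor(im,cv2.COLOR_RGB2HSV)
    m=(h[...,1]>110)&(h[...,2]>50)&(h[...,0]>=hr[0])&(h[...,0]<=hr[1])
    v,u=np.nonzero(m);k=np.hypot(u-uv[0],v-uv[1])<rad
    return (u[k].mean(),v[k].mean()),k.sum()
for nm,t,s,hr,z,rad in[("mark",(263,243),None,(45,85),.068,12),("yel",(375,233),(319,256),(20,35),.046,14),("grn",(427,212),(368,286),(45,85),.046,14),("red",(326,248),(288,232),(0,8),.046,14)]:
    r=[]
    for n,uv in(("top",t),("side",s)):
        if uv is None: continue
        b,k=blob(n,uv,hr,rad); 
        print(nm,n,np.round(b,1),k,np.round(at_z(cs[n],b,z),4)); r.append(ray(cs[n],b))
    if len(r)<2: continue
    (o1,d1),(o2,d2)=r
    ab=np.linalg.lstsq(np.c_[d1,-d2],o2-o1,rcond=None)[0]
    print("  tri",np.round((o1+ab[0]*d1+o2+ab[1]*d2)/2,4))
a=cs["top"]["img"][200:290,220:320]
b=cs["side"]["img"][180:240,250:320]
cv2.imwrite("pics/z.png",np.hstack([cv2.resize(a,(400,360),interpolation=2),cv2.resize(b,(400,360),interpolation=2)])[:,:,::-1])
for uv in((225,187),(349,189),(232,203),(345,203)): print(uv,np.round(at_z(cs["top"],uv,.18),3))
print([np.round(at_z(cs["top"],uv,.044),3) for uv in((240,220),(280,234),(268,261),(231,242))])
s=manip.read_state()
from scipy.spatial.transform import Rotation as R
q=s["eef_rot"];print(R.from_quat([q[1],q[2],q[3],q[0]]).as_matrix().round(3))
E
```

```text
mark top [262.2 242.8] 59 [0.4335 0.0133 0.068 ]
yel top [375.6 232.8] 142 [ 0.4617 -0.2823  0.046 ]
yel side [319.  254.5] 147 [ 0.461  -0.2914  0.046 ]
  tri [ 0.4629 -0.2831  0.0408]
grn top [426.8 211.8] 117 [ 0.5178 -0.419   0.046 ]
grn side [366.9 284.9] 174 [ 0.5161 -0.4282  0.046 ]
  tri [ 0.5192 -0.4205  0.0402]
red top [326.9 247.8] 137 [ 0.4223 -0.1541  0.046 ]
red side [288.  231.1] 107 [ 0.4219 -0.1629  0.046 ]
  tri [ 0.4232 -0.1543  0.0415]
(225, 187) [0.559 0.092 0.18 ]
(349, 189) [ 0.554 -0.204  0.18 ]
(232, 203) [0.52  0.074 0.18 ]
(345, 203) [ 0.521 -0.194  0.18 ]
[array([0.495, 0.076, 0.044]), array([ 0.458, -0.03 ,  0.044]), array([0.388, 0.   , 0.044]), array([0.437, 0.098, 0.044])]
[[-0.892  0.453 -0.001]
 [ 0.453  0.892 -0.001]
 [-0.    -0.001 -1.   ]]
```

View pics/z.png

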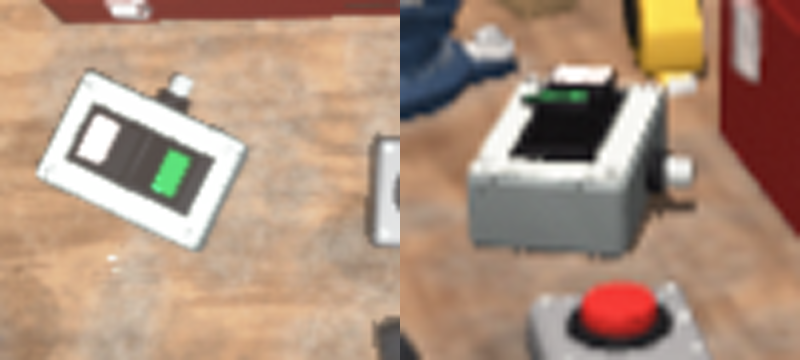

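The crop shows the rocker with its green mark on the right (-y) half, standing up, and the box turned about 20°. The gripper's present yaw is already close to the box's. I'll move above the mark with the fingers shut.

```bash
python3 -m handwheel '[[-380,-343,0,0.13],[-380,-343,0,0.13],[-380,-343,0,0.13],[-380,-343,0,0.13],[-380,-343,0,0.13],[-380,-343,0,0.13],[-380,-343,0,0.13],[-380,-343,0,0.13],[-380,-343,0,0.13],[-380,-343,0,0.13],[-380,-343,0,0.13],[-380,-343,0,0.13],[-380,-343,0,0.13],[-380,-343,0,0.13],[-380,-343,0,0.13],[-380,-343,0,0.13],[-380,-343,0,0.13],[-380,-343,0,0.13],[-380,-343,0,0.13],[-380,-343,0,0.13]]' 1
cat > d.py <<'E'
from h import *; import sys
from scipy.spatial.transform import Rotation as R
# python3 d.py x y z : shift (mm, tool axes) bringing the fingertip to world x y z
s=manip.read_state();q=s["eef_rot"];M=R.from_quat([q[1],q[2],q[3],q[0]]).as_matrix()
tip=s["ee_pos"]+M@[0,0,.173]
print("t",s["t"],"tip",tip.round(4),"y-axis",M[:,1].round(3),"F",np.round(s["ft_force"],1),"shift",(1000*M.T@(np.array(list(map(float,sys.argv[1:4])))-tip)).round(1))
E
python3 d.py .433 .0115 .085
python3 - <<'E'
from h import *
c=manip.camera("wrist");cv2.imwrite("pics/w1.png",c["img"][:,:,::-1]);print([proj(c,p).round() for p in((.433,.0115,.068),(.4615,-.283,.046))])
E
```

```text
t: 1.77
ee_pos: [0.4324, 0.0132, 0.4048]
eef_rot: [0.0, 0.295, 0.956, 0.0]
ft_force: [0.8, 0.8, 0.6]
width: -0.0003
finger_force: 0.0
t 1.7667 tip [0.4324 0.0132 0.2318] y-axis [0.563 0.826 0.   ] F [0.8 0.8 0.6] shift [ -1.4  -1.1 146.8]
[array([316., 192.]), array([130., 339.])]
```

View pics/w1.png

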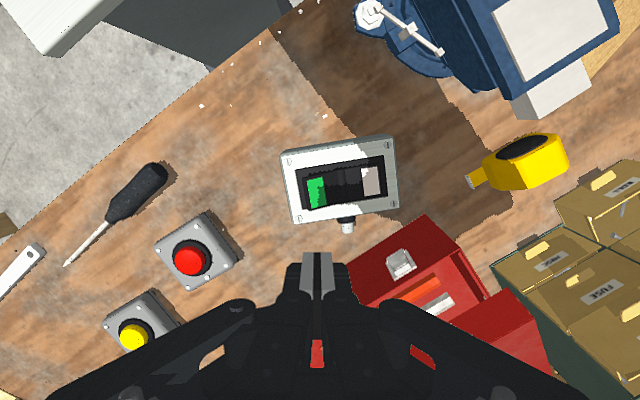

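The wrist view shows the mark at (316,192), exactly where it was predicted. The spin went the wrong way, so I'll undo it while descending to hover height.

```bash
python3 -m handwheel '[[-1,-1,30,-0.1],[-1,-1,60,-0.2],[-1,-1,90,-0.26],[-1,-1,120,-0.26],[-1,-1,140,-0.26],[-1,-1,147,-0.26],[-1,-1,147,-0.26],[-1,-1,147,-0.26]]'; python3 d.py .433 .0115 .070
```

```text
t: 2.48
ee_pos: [0.433, 0.0113, 0.2586]
eef_rot: [0.0, 0.169, 0.986, 0.0]
ft_force: [0.4, -0.1, -0.2]
width: 0.0001
finger_force: 0.0
t 2.4833 tip [0.4331 0.0113 0.0856] y-axis [0.333 0.943 0.   ] F [ 0.4 -0.1 -0.2] shift [ 0.2  0.2 15.6]
```

```bash
python3 -m handwheel '[[0,0,5,0],[0,0,9,0],[0,0,12,0],[0,0,14,0],[0,0,16,0],[0,0,18,0],[0,0,20,0],[0,0,22,0],[0,0,23,0],[0,0,24,0],[0,0,25,0],[0,0,26,0],[0,0,26,0],[0,0,26,0]]'; python3 d.py .433 .0115 .056
```

```text
t: 3.65
ee_pos: [0.4327, 0.0112, 0.2315]
eef_rot: [-0.0, 0.169, 0.986, 0.0]
ft_force: [-0.2, -0.1, 0.6]
width: 0.0
finger_force: 0.0
t 3.65 tip [0.4327 0.0113 0.0585] y-axis [0.333 0.943 0.   ] F [-0.2 -0.1  0.6] shift [-0.2  0.3  2.5]
```

```bash
python3 -m handwheel '[[0,0,1,0],[0,0,2,0],[0,0,2,0]]'; python3 -m handwheel '[[0,0,0.5,0],[0,0,1,0],[0,0,1,0]]';python3 -m handwheel '[[0,0,0.5,0],[0,0,1,0],[0,0,1,0]]'
```

```text
t: 3.9
ee_pos: [0.4328, 0.0112, 0.2302]
eef_rot: [0.0, 0.169, 0.986, 0.0]
ft_force: [-2.6, 0.5, 6.6]
width: 0.0002
finger_force: 3.2
t: 4.15
ee_pos: [0.4327, 0.0112, 0.23]
eef_rot: [0.0, 0.169, 0.986, 0.0]
ft_force: [-5.8, 0.6, 14.6]
width: 0.0003
finger_force: 7.3
t: 4.4
ee_pos: [0.4327, 0.0113, 0.2299]
eef_rot: [0.001, 0.169, 0.986, 0.0]
ft_force: [-8.7, 0.0, 22.9]
width: 0.0001
finger_force: 11.5
```

The rocker met a hard stop at 23 N with the tip at 57 mm, which fits fully on. I'll back off, head for yellow and check.

```bash
python3 -m handwheel '[[0,0,-10,0],[0,0,-40,0],[0,0,-70,0],[0,0,-70,0],[0,0,-70,0]]'; python3 d.py .4617 -.2825 .117
python3 - <<'E'
from h import *
a=manip.camera("wrist")["img"];b=manip.camera("side")["img"][180:240,250:320]
cv2.imwrite("pics/w2.png",np.hstack([cv2.resize(a,(480,300)),cv2.resize(b,(320,300),interpolation=2)])[:,:,::-1])
E
```

```text
t: 4.82
ee_pos: [0.4333, 0.0112, 0.2992]
eef_rot: [0.002, 0.169, 0.986, 0.0]
ft_force: [0.8, -0.6, 0.5]
width: -0.0002
finger_force: 0.0
t 4.8167 tip [0.4338 0.0112 0.1262] y-axis [0.333 0.943 0.001] F [ 0.8 -0.6  0.5] shift [-124.2 -267.6    9.2]
```

View pics/w2.png

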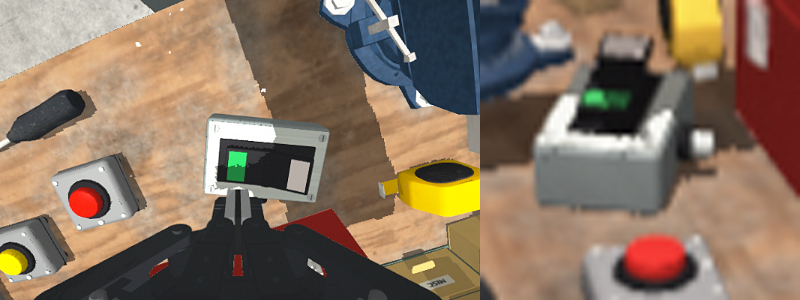

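The rocker has flipped: the green end (right crop, 605,98) is down and the white end (625,45) is up. Next is yellow.

```bash
python3 -m handwheel '[[-124,-268,0,0],[-124,-268,0,0],[-124,-268,0,0],[-124,-268,0,0],[-124,-268,0,0],[-124,-268,0,0],[-124,-268,0,0],[-124,-268,0,0],[-124,-268,0,0],[-124,-268,0,0],[-124,-268,0,0]]'; python3 d.py .4617 -.2825 .046
python3 - <<'E'
from h import *
c=manip.camera("wrist");cv2.imwrite("pics/w3.png",c["img"][:,:,::-1]);print([proj(c,p).round() for p in((.4617,-.2825,.046),(.518,-.4195,.046))])
E
```

```text
t: 5.83
ee_pos: [0.4603, -0.2818, 0.2971]
eef_rot: [-0.001, 0.169, 0.986, 0.0]
ft_force: [0.6, -0.1, 0.2]
width: 0.0001
finger_force: 0.0
t 5.8333 tip [ 0.4601 -0.2816  0.1241] y-axis [0.332 0.943 0.001] F [ 0.6 -0.1  0.2] shift [-1.9 -0.3 78.1]
[array([316., 221.]), array([180., 336.])]
```

View pics/w3.png

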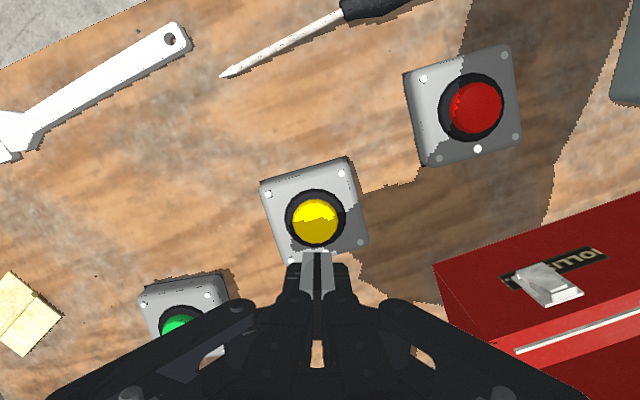

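The wrist view shows the yellow cap at (315,221), which matches the prediction of (316,221). I'll press it.

```bash
python3 -m handwheel '[[-2,0,30,0],[-2,0,55,0],[-2,0,68,0],[-2,0,73,0],[-2,0,75,0],[-2,0,77,0],[-2,0,78,0],[-2,0,79,0],[-2,0,80,0],[-2,0,81,0],[-2,0,82,0],[-2,0,83,0],[-2,0,84,0],[-2,0,84,0]]'; python3 d.py .4617 -.2825 .038;  python3 -m handwheel '[[0,0,1,0],[0,0,2,0],[0,0,2,0]]'; python3 d.py .4617 -.2825 .038
```

```text
t: 7.05
ee_pos: [0.4625, -0.2836, 0.2138]
eef_rot: [0.0, 0.169, 0.986, -0.0]
ft_force: [2.4, -0.8, 3.0]
width: -0.0001
finger_force: 1.5
t 7.05 tip [ 0.4626 -0.2837  0.0408] y-axis [ 0.333  0.943 -0.   ] F [ 2.4 -0.8  3. ] shift [1.3 0.8 2.8]
t: 7.3
ee_pos: [0.4623, -0.2836, 0.2116]
eef_rot: [0.0, 0.169, 0.986, -0.0]
ft_force: [1.7, -0.6, 2.7]
width: 0.0
finger_force: 1.5
t 7.3 tip [ 0.4624 -0.2836  0.0386] y-axis [ 0.333  0.943 -0.   ] F [ 1.7 -0.6  2.7] shift [1.  0.9 0.6]
```

```bash
python3 -m handwheel '[[0,0,0.5,0],[0,0,1,0],[0,0,1,0]]'; python3 -m handwheel '[[0,0,0.5,0],[0,0,1,0],[0,0,1,0]]'; python3 d.py .4617 -.2825 .038
```

```text
t: 7.55
ee_pos: [0.4623, -0.2836, 0.2114]
eef_rot: [0.0, 0.169, 0.986, -0.0]
ft_force: [0.8, 1.0, 8.3]
width: 0.0001
finger_force: 4.5
t: 7.8
ee_pos: [0.4623, -0.2836, 0.2113]
eef_rot: [0.001, 0.169, 0.986, -0.0]
ft_force: [-2.6, 2.8, 17.4]
width: -0.0
finger_force: 8.2
t 7.8 tip [ 0.4624 -0.2837  0.0383] y-axis [ 0.333  0.943 -0.   ] F [-2.6  2.8 17.4] shift [1.1 0.9 0.3]
```

Yellow hit its stop at 17 N with the tip at 38 mm. I'll retreat and check the clearance to the owl and jar before green.

```bash
python3 -m handwheel '[[0,0,-10,0],[0,0,-45,0],[0,0,-85,0],[0,0,-85,0],[0,0,-85,0]]'; python3 d.py .518 -.4195 .117
python3 - <<'E'
from h import *
c=manip.camera("top")
for uv in((447,180),(455,160),(462,192),(375,178),(375,188)): print(uv,[at_z(c,uv,z).round(3)[:2] for z in(.05,.1,.2,.3)])
d=manip.camera("side")
cv2.imwrite("pics/t4.png",np.hstack([cv2.resize(c["img"][140:290,300:500],(400,300)),cv2.resize(d["img"][150:350,240:500],(400,308))[:300]])[:,:,::-1])
E
```

```text
t: 8.22
ee_pos: [0.4625, -0.2838, 0.2968]
eef_rot: [0.001, 0.169, 0.986, -0.001]
ft_force: [0.5, -0.3, -1.0]
width: 0.0
finger_force: 0.0
t 8.2167 tip [ 0.4628 -0.2841  0.1238] y-axis [ 0.333  0.943 -0.001] F [ 0.5 -0.3 -1. ] shift [ -97.1 -109.2    7.2]
(447, 180) [array([ 0.603, -0.475]), array([ 0.593, -0.461]), array([ 0.572, -0.433]), array([ 0.552, -0.405])]
(455, 160) [array([ 0.658, -0.499]), array([ 0.645, -0.484]), array([ 0.621, -0.454]), array([ 0.596, -0.424])]
(462, 192) [array([ 0.57 , -0.514]), array([ 0.562, -0.498]), array([ 0.544, -0.467]), array([ 0.526, -0.436])]
(375, 178) [array([ 0.608, -0.283]), array([ 0.598, -0.277]), array([ 0.577, -0.264]), array([ 0.556, -0.252])]
(375, 188) [array([ 0.581, -0.282]), array([ 0.572, -0.276]), array([ 0.553, -0.264]), array([ 0.535, -0.251])]
```

View pics/t4.png

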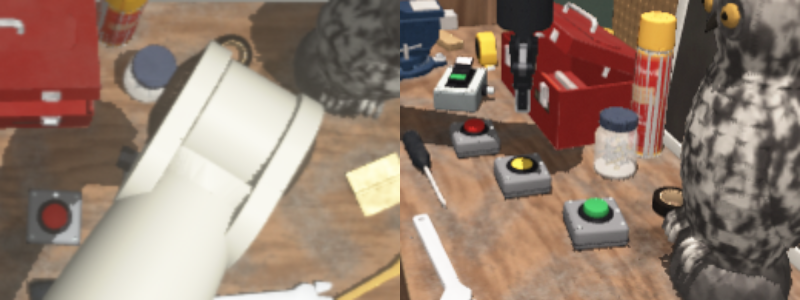

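Yellow is visibly lower than before. The wrist sticks out beyond the tool axis towards the owl, so I'll measure the owl before going to green.

```bash
python3 - <<'E'
from h import *
import pickle
cs=pickle.load(open("c.pkl","rb"));S=cs["side"];T=cs["top"]
b=at_z(S,(452,330),0.02);print("base centre approx",b.round(3))
# slice owl by horizontal planes: side left/right edges by row, on the vertical plane through the base centre facing camera
o=ray(S,(0,0))[0]
h=(b-o);h[2]=0;h/=np.linalg.norm(h)
for v,l,r in((345,412,492),(300,412,500),(260,416,512),(220,427,520),(190,438,521),(160,440,518),(130,450,515),(110,470,495)):
    P=[]
    for u in(l,r):
        o_,d=ray(S,(u,v)); P.append(o_+d*((b-o_)@h/(d@h)))
    print(v,"L",P[0].round(3),"R",P[1].round(3))
for uv in((499,165),(485,180),(447,180),(495,185),(460,192),(525,130)): print(uv,[at_z(T,uv,z).round(3)[:2] for z in(.0,.1,.2,.3,.4)])
c=manip.camera("top")["img"]
# wrist outline now
for uv in((410,160),(432,172),(461,193),(452,212),(430,264)): print("wrist",uv,[at_z(T,uv,z).round(3)[:2] for z in(.25,.3,.35,.4,.45)])
print(manip.read_state()["joints"])
d=manip.camera("side")["img"]
cv2.imwrite("pics/t5.png",np.hstack([cv2.resize(c[110:290,340:580],(400,300)),cv2.resize(d[0:300,240:540],(400,400))[:300]])[:,:,::-1])
E
```

```text
base centre approx [ 0.622 -0.563  0.02 ]
345 L [ 0.573 -0.521 -0.038] R [ 0.673 -0.607  0.012]
300 L [ 0.566 -0.514  0.061] R [ 0.671 -0.605  0.104]
260 L [ 0.564 -0.513  0.144] R [ 0.674 -0.607  0.181]
220 L [ 0.571 -0.519  0.222] R [ 0.673 -0.606  0.25 ]
190 L [ 0.579 -0.526  0.277] R [ 0.667 -0.601  0.297]
160 L [ 0.577 -0.523  0.326] R [ 0.657 -0.593  0.341]
130 L [ 0.583 -0.529  0.374] R [ 0.648 -0.585  0.383]
110 L [ 0.6   -0.544  0.405] R [ 0.625 -0.565  0.408]
(499, 165) [array([ 0.656, -0.636]), array([ 0.632, -0.596]), array([ 0.609, -0.557]), array([ 0.585, -0.518]), array([ 0.561, -0.478])]
(485, 180) [array([ 0.613, -0.594]), array([ 0.593, -0.558]), array([ 0.573, -0.522]), array([ 0.552, -0.486]), array([ 0.532, -0.45 ])]
(447, 180) [array([ 0.613, -0.489]), array([ 0.593, -0.461]), array([ 0.572, -0.433]), array([ 0.552, -0.405]), array([ 0.532, -0.377])]
(495, 185) [array([ 0.599, -0.621]), array([ 0.58 , -0.583]), array([ 0.561, -0.545]), array([ 0.541, -0.507]), array([ 0.522, -0.468])]
(460, 192) [array([ 0.579, -0.524]), array([ 0.562, -0.493]), array([ 0.544, -
[... 309 characters left out ...]
8]), array([ 0.559, -0.297])]
wrist (432, 172) [array([ 0.581, -0.386]), array([ 0.57 , -0.374]), array([ 0.559, -0.361]), array([ 0.547, -0.349]), array([ 0.536, -0.337])]
wrist (461, 193) [array([ 0.533, -0.449]), array([ 0.524, -0.434]), array([ 0.515, -0.418]), array([ 0.507, -0.403]), array([ 0.498, -0.387])]
wrist (452, 212) [array([ 0.49 , -0.427]), array([ 0.483, -0.413]), array([ 0.477, -0.398]), array([ 0.47 , -0.384]), array([ 0.463, -0.37 ])]
wrist (430, 264) [array([ 0.376, -0.374]), array([ 0.375, -0.362]), array([ 0.374, -0.35 ]), array([ 0.372, -0.339]), array([ 0.371, -0.327])]
[-5.50298390e-01  5.56842592e-02 -7.22619417e-02  1.44552376e+00
 -1.88958340e-04 -2.10377386e-01]
```

View pics/t5.png

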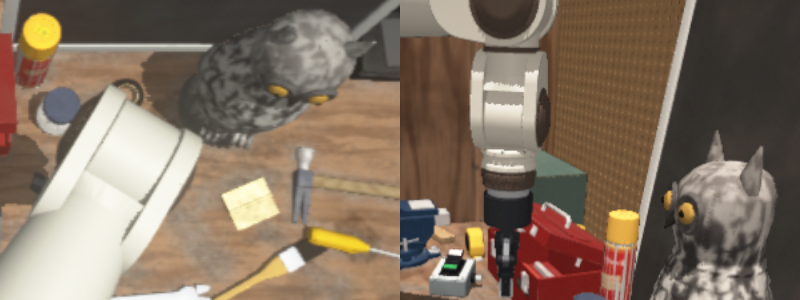

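The owl stands at about (0.62,-0.56) with a radius near 0.07, and the wrist sticks out about 80 mm. That leaves roughly 30 mm clearance at green. I'll aim 5 mm nearer the robot and approach gently.

```bash
python3 -m handwheel '[[-12,-14,0,0],[-24,-28,0,0],[-36,-42,0,0],[-48,-56,0,0],[-60,-70,0,0],[-72,-84,0,0],[-80,-94,0,0],[-88,-102,0,0],[-92,-107,0,0],[-92,-107,0,0],[-92,-107,0,0]]'; python3 d.py .515 -.417 .046
python3 - <<'E'
from h import *
w=manip.camera("wrist");c=w["img"];d=manip.camera("side")["img"]
print(proj(w,(.518,-.4195,.046)),w["K"][0])
cv2.imwrite("pics/t6.png",np.hstack([cv2.resize(c,(480,300)),cv2.resize(d[0:300,240:540],(300,300))])[:,:,::-1])
E
```

```text
t: 9.33
ee_pos: [0.5131, -0.4149, 0.2937]
eef_rot: [-0.001, 0.169, 0.986, 0.0]
ft_force: [0.1, 1.2, -0.1]
width: 0.0
finger_force: 0.0
t 9.3333 tip [ 0.5129 -0.4147  0.1207] y-axis [0.334 0.943 0.001] F [ 0.1  1.2 -0.1] shift [-2.9 -1.5 74.7]
[312.8933539  228.93288585] [325.90295603   0.         316.75505922]
```

View pics/t6.png

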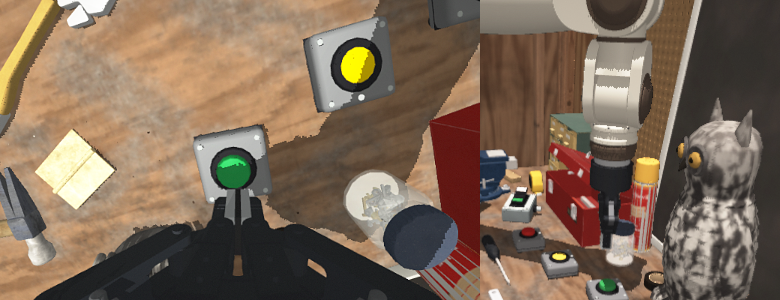

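The green cap is at about (312,225) in wrist pixels, a few pixels from the prediction, and the wrist is clear of the owl in the side view. I'll press it.

```bash
python3 -m handwheel '[[-2,-1,25,0],[-2,-1,48,0],[-2,-1,62,0],[-2,-1,68,0],[-2,-1,71,0],[-2,-1,73,0],[-2,-1,74,0],[-2,-1,75,0],[-2,-1,76,0],[-2,-1,77,0],[-2,-1,78,0],[-2,-1,79,0],[-2,-1,80,0],[-2,-1,81,0],[-2,-1,81,0]]'; python3 d.py .515 -.417 .038;  python3 -m handwheel '[[0,0,1,0],[0,0,2,0],[0,0,2,0]]'; python3 d.py .515 -.417 .038
```

```text
t: 10.68
ee_pos: [0.5151, -0.4168, 0.2137]
eef_rot: [0.0, 0.169, 0.986, -0.0]
ft_force: [1.6, -1.2, 2.8]
width: 0.0002
finger_force: 1.3
t 10.6833 tip [ 0.5152 -0.4169  0.0407] y-axis [ 0.333  0.943 -0.   ] F [ 1.6 -1.2  2.8] shift [ 0.2 -0.2  2.7]
t: 10.93
ee_pos: [0.515, -0.4167, 0.2116]
eef_rot: [0.0, 0.169, 0.986, -0.0]
ft_force: [2.2, -1.2, 3.1]
width: 0.0003
finger_force: 1.4
t 10.9333 tip [ 0.5151 -0.4168  0.0386] y-axis [ 0.333  0.943 -0.   ] F [ 2.2 -1.2  3.1] shift [-0.  -0.2  0.6]
```

```bash
python3 -m handwheel '[[0,0,0.5,0],[0,0,1,0],[0,0,1,0]]'; python3 -m handwheel '[[0,0,0.5,0],[0,0,1,0],[0,0,1,0]]'; python3 d.py .515 -.417 .038
```

```text
t: 11.18
ee_pos: [0.515, -0.4167, 0.2114]
eef_rot: [0.0, 0.169, 0.986, -0.0]
ft_force: [0.7, -0.8, 7.4]
width: 0.0002
finger_force: 3.9
t: 11.43
ee_pos: [0.5149, -0.4167, 0.2113]
eef_rot: [0.001, 0.169, 0.986, -0.0]
ft_force: [-1.8, 1.4, 14.1]
width: -0.0002
finger_force: 6.7
t 11.4333 tip [ 0.5151 -0.4168  0.0383] y-axis [ 0.333  0.943 -0.001] F [-1.8  1.4 14.1] shift [ 0.  -0.2  0.3]
```

Green is at its stop too. I'll retreat up, then back, and take a final look.

```bash
python3 -m handwheel '[[0,0,-10,0],[0,0,-45,0],[0,0,-85,0],[0,0,-120,0],[40,0,-120,0],[80,0,-120,0],[120,0,-120,0],[140,0,-120,0],[140,0,-120,0],[140,0,-120,0],[140,0,-120,0]]'
python3 - <<'E'
from h import *
d=manip.camera("side")["img"];c=manip.camera("top")["img"]
cv2.imwrite("pics/t7.png",np.hstack([cv2.resize(c[140:300,200:460],(390,300)),cv2.resize(d[170:320,240:440],(400,300),interpolation=2)])[:,:,::-1])
E
```

```text
t: 12.35
ee_pos: [0.3832, -0.3701, 0.3296]
eef_rot: [-0.0, 0.169, 0.986, 0.0]
ft_force: [-0.4, 0.1, 0.1]
width: -0.0002
finger_force: 0.0
```

View pics/t7.png

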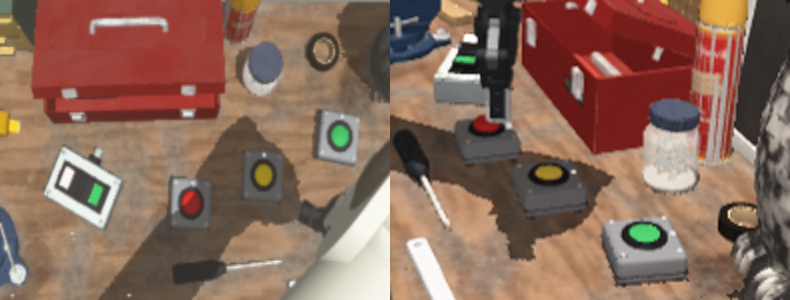

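The picture shows the rocker on, with yellow (548,172) and green (645,233) both low in their collars. Red is untouched, nothing has shifted, and the arm is clear.

```bash
python3 -c "from bench import manip; print(manip.job_done())"
```

```text
the job is handed in; nothing more can be done
None
```

I switched the mains rocker on, then pressed the yellow button and last the green button, each down to its stop; the red button and everything else stayed put, and I handed the job in with the arm clear at about 12.5 s.

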